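# Clamp a block of scratch pads in the notepad press

### The job

Push the block of scratch pads along the bed of the notepad press until its far end rests against the back stop, then turn the orange wing screw clockwise (seen from above) to clamp it, until its slip clutch gives for the first time, and stop there: the clutch must have slipped, but by no more than about an eighth of a turn in all. Leave the pads clamped and the press untouched, and do not disturb the radio, the tape or the box of pins.

Things in the scene. Friction and masses are not known exactly. Their poses are not given: they have to be found in the camera images.
- press: Green notepad press, fixed. Origin on the work surface; x runs along the bed from the open front to the back stop, z up. Bed: x -125 to 65 mm, 150 mm wide, top at z = 15. Two guides on it, 6 mm high, x -110 to 50, 64 mm apart inside, centred on y = 0. Two 16 mm columns at x = 35, y = -60 and 60 carry a crosshead: x 17 to 53, y -75 to 75, z 112 to 140 mm
- back_stop (a point): Middle of the lower edge of the back stop's face, at x = 55, y = 0, z = 15 mm of the press, same axes as the press. The back stop is a green wall, 70 mm wide and 30 mm high above the bed, that the pads must rest against
- pad_center (a point): Centre of the block of scratch pads, one rigid white and yellow block, red strip on top at the far end: 130 mm long (its x, along the bed), 60 wide, 36 high, 0.18 to 0.35 kg. It lies on the bed between the guides, far end under the raised plate, 25 to 50 mm short of home; it slides with 1 to 5 N, more at first touch. Home, this centre is at x = -10, y = 0, z = 33 mm of the press
- plate_guide (a point): Fixed point on the screw's axis at the underside of the crosshead: x = 35, y = 0, z = 112 mm of the press. Below it hangs the steel pressing plate (x 8 to 52 mm of the press, 66 mm wide), which the screw drives down 3 mm per radian; it starts 3 to 10 mm above the pads
- wing (a point): Centre of the orange wing, on the screw's upright axis, z = 192 mm. A bar 46 mm long (its x), 14 thick (its y), 28 high; grip across the 14 mm. Under it a 14 mm stem, 16 mm free, on a 24 mm hub with top at z = 162, over a 44 mm collar with top at z = 158. It turns without rising or sinking and stays where left (springs back up to 0.17 rad). Clockwise from above tightens
- collar (a point): Fixed point on the screw's axis at the collar's top. 1.2 to 3.0 rad of turning are left at the start (not readable). Running torque 0.1 N m; once the plate bears on the pads it rises to 0.5 N m over 0.15 rad (springy stem, 3 N m/rad) and stays there: the wing slips over the standing collar. A white line on the hub meets a black one on the collar until it slips
- radio_center (a point): Bystander, loose: centre of the body of a black two-way radio standing upright, 34 x 56 x 110 mm, with a 70 mm aerial on top (180 mm in all)
- tape_center (a point): Bystander, loose: centre of a green roll of tape lying flat, 100 mm in diameter, 25 mm high
- pins_center (a point): Bystander, loose: centre of a clear box of coloured push pins, 70 x 70 x 35 mm

How it is judged (in metres and radians):
On the way, in this order (a step that is already met when the one before it is completed fails the run):
1. the pads are pushed home against the back stop, with the screw not yet tight (x of pad_center in the frame of press above -0.015 m and y of pad_center in the frame of press between -0.008 and 0.008 m and z of pad_center in the frame of press below 0.038 m and angle between the x axis of pad_center and the x axis of press, either way round below 0.1 rad and value of joint screw below 4 rad), for 0.1 s.
2. the screw is tight and its clutch has begun to slip (value of joint screw above 4.1 rad and value of joint thumbscrew above 0.05 rad), for 0.1 s.
At the end, for the whole second after the job is handed in: The pads lie between the guides within 5 mm of the back stop, at rest; the screw is within 0.1 rad of its tight end and the clutch has slipped by more than 0.05 and less than 0.8 rad; the bystanders are within 20 mm of where they stood (all of step 2 and x of pad_center in the frame of press above -0.015 m and y of pad_center in the frame of press between -0.008 and 0.008 m and z of pad_center in the frame of press below 0.038 m and angle between the x axis of pad_center and the x axis of press, either way round below 0.1 rad and value of joint thumbscrew below 0.8 rad and linear speed of pad below 0.02 m/s and distance of each of radio_center, tape_center, pins_center from where it was at the start of the episode below 0.02 m); the robot touches nothing.
It fails at once if the clutch is slipped by 0.8 rad or more (either way) (value of joint thumbscrew above 0.8 rad or value of joint thumbscrew below -0.8 rad).
It fails at once if the radio, tape or pin box is shifted more than 20 mm or tipped (distance of any of radio_center, tape_center, pins_center from where it was at the start of the episode above 0.02 m or angle between any of radio_center, tape_center, pins_center's own z axis and vertical above 0.3 rad).
It also fails if it takes over 72 s, if anything falls off the work surface, if the arm or the gripper's body presses on something with over 40 N, if the wrist force passes 120 N, or if a joint passes its speed limit or range.

### The arm

A 6-joint arm with a two-finger parallel gripper is mounted at the origin on the work surface. World frame = base frame: x ahead of the robot, y to its left, z up, the work surface at z = 0. Lengths are in m, angles in degrees, forces in N, time in s.
With the tool pointing down it reaches from about 0.325 to 0.85 m from the base axis. Payload 15.5 kg.
Tool frame: the origin (TCP) lies at the very end of the fingers, on their centre line; the grasp point (between the pads) lies arm.grip_depth behind it (arm.grip_depth is the distance from the TCP to the grasp point, in m); z points along the fingers, y is the line along which they close (so a half turn about z gives the same grasp; the last joint's range is limited). The gripper opens to 91 mm and grips with 3 to 60 N. Pads are 32 mm wide; open, the fingers measure 118 mm over their backs; the gripper's body (76 mm by 178 mm) begins 60 mm behind the grasp point.
Start: joints at [-72.336, 28.281, 77.091, -0, 74.628, -5.472], TCP at [0.246, -0.575, 0.214] pointing down, gripper open.
Joint ranges: [-166.48, 166.48], [-47.26, 123.95], [12.59, 153.08], [-70.14, 250.14], [6.76, 159.57], [-176.63, 176.63]. Speed limits (degrees/s): [108.29, 108.29, 147.25, 172.46, 172.46, 172.46].

### API

Orientations are given as a 3x3 rotation matrix whose columns are the frame's x, y, z axes.
In Python, from rig import arm gives the robot as it stands. Calls block until the motion is done:
- arm.move_to(position, orientation): joint-space move of the TCP to a pose.
- arm.move_l(position, orientation=None, feed=0.15): straight line of the TCP; orientation=None keeps the orientation; feed is the mean speed in m/s.
- arm.move_joints(angles): joint-space move.
- arm.grip(opening): finger opening in m; the grip force is fixed at half the most; returns when the fingers have stopped.
- arm.sleep(seconds).
- arm.solve_ik(position, orientation): joint angles nearest the present ones, or None.
- arm.snapshot(name): name is "scene" or "top" or "wrist"; returns the picture (400x640x3 uint8, red, green, blue); there is no depth.
- arm.get_calibration(name): a dict with "intrinsics" (3x3 intrinsics, pixels), "cam_to_world" (4x4, takes a point from camera to world coordinates). Camera axes: x right, y down, z forward; pixel columns grow to the right and rows downward; lengths in m; the calibration is good to about 2 mm. A picture is of the moment at which its call begins: read the wrist's pose just before it. get_calibration takes no time and is no camera call; for the wrist camera it gives the pose at the moment of the call.
A pose or a line that the arm cannot do raises arm.Unreachable and nothing moves.
- arm.sign_off(): hands the job in; it is judged then, once.
Readings, each from a call of its own:
- arm.current_t(): time.
- arm.current_joint_positions(): joint angles.
- arm.current_dq(): joint speeds.
- arm.current_tau(): joint torques, N m.
- arm.current_ee_pos(): TCP position.
- arm.current_tool_rot(): TCP orientation.
- arm.current_force(): force on the tool from outside, world axes, zero at the start.
- arm.current_torque(): the same for the moment, N m.
- arm.current_width(): finger opening in m.
- arm.current_grasp_force(): force on a finger pad.
Only numpy, scipy, OpenCV 4.12 (cv2) and the standard library are available. Lean on these libraries where they do the work, as an engineer would, in place of code of your own. Each camera call takes 0.05 s, during which the arm holds its last target. There are 200 camera calls.

## Working session

There is one attempt and no reset: what is moved stays moved. The work goes in short steps, each a Python script; the robot and the scene stay as the last script left them, time stands still between calls to the robot, and variables do not carry over. Pictures are saved under pics/ and viewed, at most 10 in all, crops included, and the job is handed in when it is done.

```bash
mkdir -p pics; ls; python3 - <<'E'
from rig import arm
import cv2,numpy as np
print(arm.current_t(),arm.grip_depth)
for n in("scene","top"):
    im=arm.snapshot(n);cv2.imwrite(f"pics/{n}0.png",im[:,:,::-1]);c=arm.get_calibration(n)
    print(n,np.round(c["intrinsics"],1).tolist(),np.round(c["cam_to_world"],3).tolist())
E
```

```text
pics
0.0 0.0188
scene [[507.2, 0.0, 324.3], [0.0, 507.2, 194.2], [0.0, 0.0, 1.0]] [[-0.349, 0.644, -0.68, 1.26], [0.937, 0.244, -0.249, 0.278], [0.005, -0.725, -0.689, 0.821], [0.0, 0.0, 0.0, 1.0]]
top [[416.4, 0.0, 318.1], [0.0, 416.4, 206.5], [0.0, 0.0, 1.0]] [[-0.011, -0.998, 0.064, 0.523], [-1.0, 0.013, 0.021, 0.04], [-0.022, -0.064, -0.998, 1.177], [0.0, 0.0, 0.0, 1.0]]
```

View pics/scene0.png

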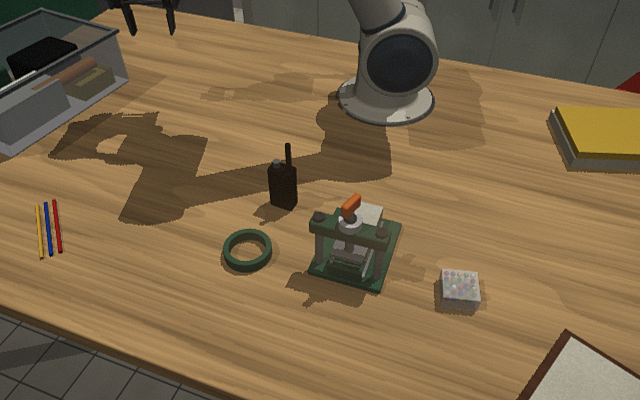

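View pics/top0.png

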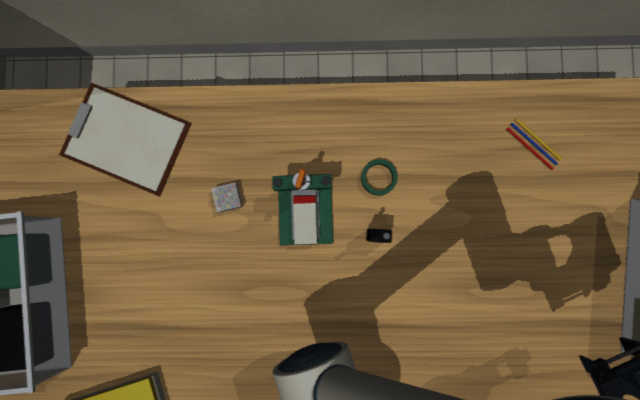

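The top view shows the press with its front towards the robot (bed about u 279–333, v 175–245), the wing at (302,180), the radio at (378,236), the tape at (380,177) and the pins at (227,197). Next I'll turn these pixels into positions.

```bash
cat > h.py <<'E'
import cv2,numpy as np
from rig import arm
def ray(uv,K,T,z):
    d=T[:3,:3]@np.linalg.solve(K,np.array([uv[0],uv[1],1.]));o=T[:3,3]
    return o+d*(z-o[2])/d[2]
def blob(m,roi=None):
    m=m.astype(np.uint8)*255
    if roi: 
        k=np.zeros_like(m);u0,v0,u1,v1=roi;k[v0:v1,u0:u1]=255;m&=k
    c,_=cv2.findContours(m,cv2.RETR_EXTERNAL,cv2.CHAIN_APPROX_NONE)
    return max(c,key=cv2.contourArea) if c else None
def hsv(im): return [x.astype(int) for x in cv2.split(cv2.cvtColor(im,cv2.COLOR_RGB2HSV))]
def R(a): # tool down, tool y at world angle a+90deg (tool x at angle a)
    c,s=np.cos(a),np.sin(a); return np.array([[c,s,0],[s,-c,0],[0,0,-1.]])
E
python3 - <<'E'
from h import *
im=cv2.imread("pics/top0.png")[:,:,::-1].copy();c=arm.get_calibration("top");K,T=map(np.array,(c["intrinsics"],c["cam_to_world"]))
h,s,v=hsv(im)
def show(n,c,z):
    P=np.array([ray(p[0],K,T,z)[:2] for p in c],np.float32);r=cv2.minAreaRect(P)
    print(n,np.round(cv2.boxPoints(r),4).tolist(),np.round(r[0],4),np.round(r[1],4),round(r[2],1))
roi=(265,160,345,255)
show("orange",blob((h<16)&(h>4)&(s>180)&(v>150),(290,165,320,195)),.206)
show("red",blob(((h<5)|(h>172))&(s>150)&(v>90),(285,188,325,210)),.051)
show("white",blob((s<70)&(v>130),(285,192,325,250)),.051)
show("bed",blob((h>55)&(h<95)&(s>70),(265,192,345,255)),.015)
show("cross",blob((h>55)&(h<95)&(s>70),(265,165,345,190)),.14)
for n,uv,z in(("radio",(378,236),.11),("tape",(380,177),.02),("pins",(227,197),.03)): print(n,ray(uv,K,T,z).round(3))
cv2.imwrite("pics/c.png",cv2.resize(im[155:255,260:400,::-1],None,fx=5,fy=5,interpolation=cv2.INTER_CUBIC))
print(R(0).round(2).tolist(),arm.solve_ik([.55,.05,.25],R(0)),arm.solve_ik([.55,.05,.25],R(np.pi)))
E
```

```text
orange [[0.6330999732017517, 0.10620000213384628], [0.6704999804496765, 0.0934000015258789], [0.6732000112533569, 0.10119999945163727], [0.635699987411499, 0.11400000005960464]] [0.6531 0.1037] [0.0082 0.0396] 71.2
red [[0.6078000068664551, 0.07509999722242355], [0.6241999864578247, 0.07490000128746033], [0.6248999834060669, 0.12929999828338623], [0.6085000038146973, 0.12950000166893005]] [0.6163 0.1022] [0.0544 0.0164] 89.3
white [[0.4950999915599823, 0.12960000336170197], [0.49709999561309814, 0.0706000030040741], [0.6061000227928162, 0.07440000027418137], [0.6040999889373779, 0.13330000638961792]] [0.5506 0.102 ] [0.109 0.059] 2.0
bed [[0.49549999833106995, 0.027300000190734863], [0.6380000114440918, 0.02539999969303608], [0.6384999752044678, 0.06440000236034393], [0.4959999918937683, 0.06629999727010727]] [0.567  0.0459] [0.039  0.1425] 89.2
cross [[0.6331999897956848, 0.03189999982714653], [0.6710000038146973, 0.03139999881386757], [0.6717000007629395, 0.08649999648332596], [0.633899986743927, 0.08699999749660492]] [0.6525 0.0592] [0.0551 0.0378] 89.2
radio [ 0.514 -0.089  0.11 ]
tape [ 0.678 -0.109  0.02 ]
pins [0.626 0.317 0.03 ]
[[1.0, 0.0, 0.0], [0.0, -1.0, 0.0], [0.0, 0.0, -1.0]] [-1.00091746e+00  2.04155521e+01  8.45640577e+01 -2.54444375e-14
  7.50203902e+01  8.89990825e+01] [-1.00091746e+00  2.04155521e+01  8.45640577e+01 -2.54444375e-14
  7.50203902e+01 -9.10009175e+01]
```

View pics/c.png

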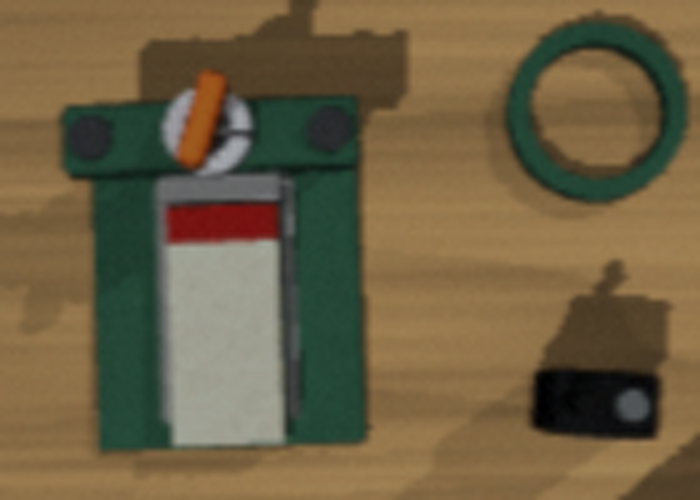

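The crop confirms the pads lie straight on the bed, with their near end at about x=0.496. The wing is at (0.653, 0.104), with its long axis about 19° off the press axis. I'll push the pads now.

```bash
python3 - <<'E'
from h import *
a=np.radians(-.8);O=R(a)
print(arm.current_t())
q=arm.solve_ik([.43,.103,.2],O);q[0]=q[0];print(q)
arm.grip(.025)
arm.move_to([.44,.103,.20],O); arm.move_l([.44,.103,.028],feed=.2)
f0=arm.current_force();print(arm.current_t(),f0)
d=np.array([np.cos(a),np.sin(a),0]);p=np.array([.44,.103,.028])
arm.move_l(p+d*.025,feed=.1)
s=.025;L=[]
while s<.105:
    s+=.003 if s<.075 else .0015; arm.move_l(p+d*s,feed=.05)
    f=-(arm.current_force()-f0)@d; L.append((round(float(arm.current_ee_pos()[0]),4),round(float(f),1)))
    if f>12 and s>.07: break
    if f>25: break
print(L,arm.current_t())
cv2.imwrite("pics/t1.png",arm.snapshot("top")[155:255,260:400,::-1].repeat(5,0).repeat(5,1))
E
```

```text
0.1
[ 5.72396254e+00  1.46450242e+01  1.02709920e+02 -2.54444375e-14
  6.26450560e+01  9.65239625e+01]
4.6917 [0.05459711 0.54471334 0.66587573]
[(0.4677, 0.6), (0.4711, -0.1), (0.4742, -0.1), (0.4772, 0.1), (0.4803, -0.3), (0.4834, 0.4), (0.4863, 0.3), (0.4894, 0.2), (0.4924, 0.3), (0.4954, 0.4), (0.4984, 0.2), (0.5014, -0.4), (0.5044, 0.9), (0.5074, -0.6), (0.5104, 0.7), (0.5134, -1.4), (0.5164, -0.4), (0.5175, 1.5), (0.5192, 0.7), (0.5208, 1.1), (0.5223, 0.9), (0.5227, 5.3), (0.5227, 12.2)] 10.8417
```

View pics/t1.png

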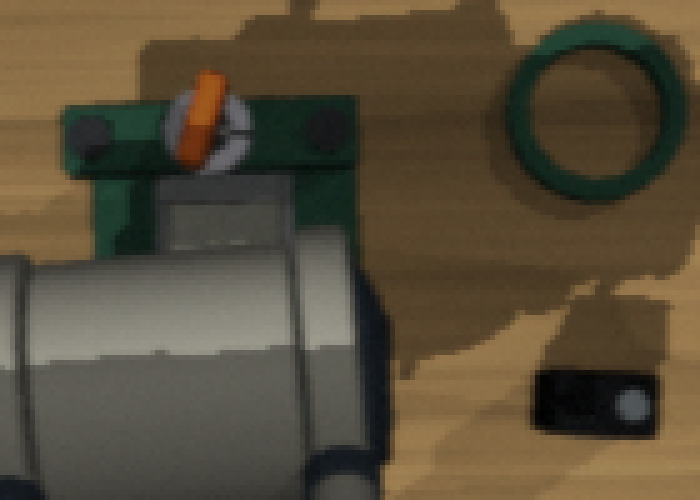

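The contact force rises sharply with the TCP stopped at x=0.5227, so the pads are home, and the red strip is now under the plate. I'll back off and look at the wing with the wrist camera.

```bash
python3 - <<'E'
from h import *
p=arm.current_ee_pos().copy()
arm.move_l([p[0]-.03,p[1],.028],feed=.15); arm.move_l([p[0]-.03,p[1],.25],feed=.25)
arm.grip(.06)
O=R(np.radians(161.))
arm.move_to([.60,.103,.32],O)
c=arm.get_calibration("wrist");im=arm.snapshot("wrist");cv2.imwrite("pics/w1.png",im[:,:,::-1])
K,T=map(np.array,(c["intrinsics"],c["cam_to_world"]))
np.savez("w1.npz",K=K,T=T)
h,s,v=hsv(im);b=blob((h<18)&(h>3)&(s>160)&(v>90))
print(arm.current_t(),arm.current_joint_positions().round(1),T.round(3).tolist())
P=np.array([ray(q[0],K,T,.206)[:2] for q in b],np.float32);r=cv2.minAreaRect(P);print(r,cv2.boxPoints(r).round(4).tolist(),cv2.boundingRect(b))
E
```

```text
15.5583 [  4.1  22.4  70.3   0.   87.3 -66.9] [[0.327, 0.916, 0.231, 0.534], [0.945, -0.317, -0.079, 0.125], [0.001, 0.244, -0.97, 0.492], [0.0, 0.0, 0.0, 1.0]]
((0.6638309359550476, 0.3693373203277588), (0.08095403015613556, 0.12306493520736694), 66.99677276611328) [[0.5914000272750854, 0.3560999929904938], [0.7046999931335449, 0.30799999833106995], [0.736299991607666, 0.3824999928474426], [0.6230000257492065, 0.43059998750686646]] (527, 112, 113, 120)
```

View pics/w1.png

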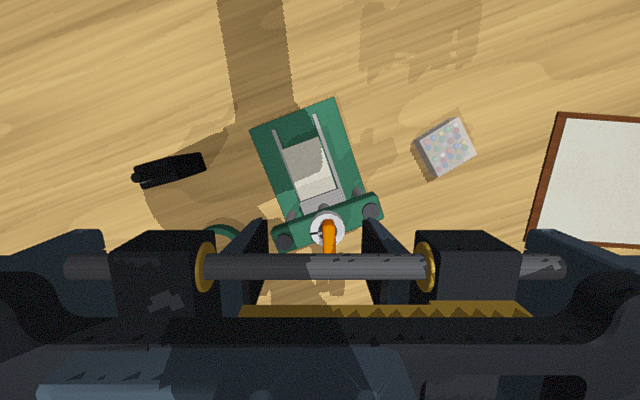

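The wrist view shows the white collar around (327,230) and the orange wing, which is upright in the image and so aligned with the tool. I'll fit the collar circle and the wing edges.

```bash
python3 - <<'E'
from h import *
im=cv2.imread("pics/w1.png")[:,:,::-1].copy();d=np.load("w1.npz");K,T=d["K"],d["T"]
h,s,v=hsv(im)
b=blob((h<20)&(h>3)&(s>150)&(v>90),(300,200,360,254))
P=np.array([ray(q[0],K,T,.206)[:2] for q in b],np.float32);r=cv2.minAreaRect(P);print(cv2.boundingRect(b),r,cv2.boxPoints(r).round(4).tolist())
w=blob((s<60)&(v>140),(300,200,350,253))
hu=cv2.convexHull(w);P=np.array([ray(q[0],K,T,.158)[:2] for q in hu],np.float32)
print(cv2.boundingRect(w),cv2.minEnclosingCircle(P),cv2.fitEllipse(P))
cv2.imwrite("pics/w1c.png",cv2.resize(im[195:260,290:370,::-1],None,fx=8,fy=8,interpolation=cv2.INTER_CUBIC))
E
```

```text
(322, 219, 14, 35) ((0.6407797336578369, 0.104854054749012), (0.014017955400049686, 0.03901855647563934), 71.9655990600586) [[0.6201000213623047, 0.10419999808073044], [0.6571999788284302, 0.09210000187158585], [0.6614999771118164, 0.1054999977350235], [0.6244000196456909, 0.11760000139474869]]
(310, 213, 35, 32) ((0.649924099445343, 0.10293478518724442), 0.022210843861103058) ((0.6503801941871643, 0.1023910716176033), (0.0433943010866642, 0.04494291916489601), 54.503326416015625)
```

View pics/w1c.png

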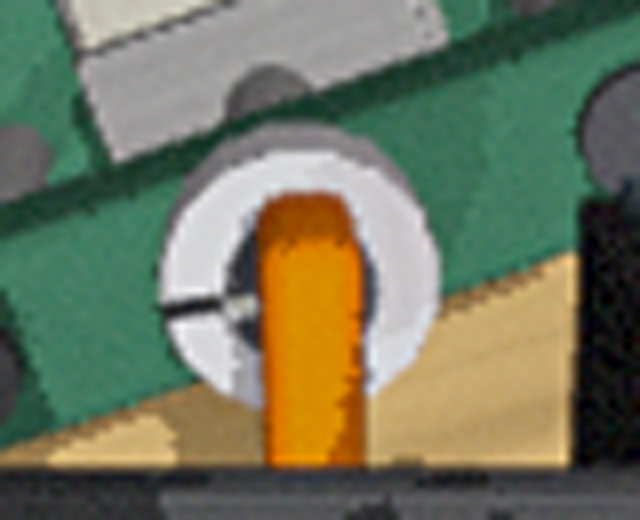

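```bash
python3 - <<'E'
from h import *
O=R(np.radians(162.))
arm.move_to([.6515,.102,.26],O); 
arm.move_l([.6515,.102,.174],feed=.1)
f0=arm.current_force();t0=arm.current_torque()
arm.grip(0.0)
print(arm.current_t(),arm.current_width(),(arm.current_force()-f0).round(1),(arm.current_torque()-t0).round(3),arm.current_grasp_force())
np.save("t0.npy",np.r_[f0,t0])
q=arm.current_joint_positions().copy();print(q.round(1))
L=[]
q0=q[5]
while q[5]<172:
    q[5]+=5; arm.move_joints(q)
    m=arm.current_torque()-t0; L.append((round(q[5]-q0),round(float(m[2]),2),round(float(np.hypot(*(arm.current_force()-f0)[:2])),1)))
    if abs(m[2])>.25: break
print(L,arm.current_t(),arm.current_joint_positions().round(2))
E
```

```text
17.75 0.01379917576512247 [-0.2 -0.8  0.6] [-0.118  0.125  0.017] 29.99194520409219
[  3.7  33.2  74.6  -0.   72.3 -68.3]
[(5, -0.01, 1.9), (10, 0.0, 1.2), (15, -0.01, 2.6), (20, 0.01, 3.8), (25, 0.01, 3.8), (30, 0.02, 4.3), (35, -0.02, 4.7), (40, -0.03, 5.5), (45, -0.01, 5.6), (50, 0.01, 5.5), (55, -0.0, 6.6), (60, -0.09, 5.6), (65, 0.0, 6.1), (70, -0.0, 6.7), (75, -0.03, 7.1), (80, -0.03, 6.8), (85, -0.05, 7.1), (90, 0.01, 6.6), (95, 0.04, 6.3), (100, -0.03, 7.6), (105, -0.01, 7.3), (110, -0.03, 7.5), (115, -0.04, 6.7), (120, -0.05, 8.1), (125, -0.04, 7.4), (130, -0.01, 7.2), (135, 0.03, 7.7), (140, 0.01, 7.9), (145, 0.19, 6.8), (150, 0.45, 8.7)] 25.25 [ 3.72 33.16 74.61 -0.   72.32 81.44]
```

```bash
python3 - <<'E'
from h import *
b=np.load("t0.npy");q=arm.current_joint_positions().copy();L=[]
for i in range(5):
    q[5]+=4; arm.move_joints(q); L.append((arm.current_torque()-b[3:]).round(2)[2])
print(L,arm.current_joint_positions()[5],arm.current_width())
arm.grip(.06); print((arm.current_force()-b[:3]).round(1))
p=arm.current_ee_pos().copy(); arm.move_l([p[0],p[1],.26],feed=.15)
arm.move_to([.56,.10,.34],R(np.radians(-8.)))
c=arm.get_calibration("wrist");im=arm.snapshot("wrist");print(arm.current_t())
cv2.imwrite("pics/w2.png",im[:,:,::-1])
t=arm.snapshot("top")
big=cv2.resize(t[155:255,200:400],None,fx=4,fy=4,interpolation=cv2.INTER_CUBIC)
cv2.imwrite("pics/f.png",np.vstack([big[:,:640],im[:200,:]])[:,:,::-1])
E
```

```text
[np.float64(0.49), np.float64(0.46), np.float64(0.47), np.float64(0.49), np.float64(0.54)] 101.14894748812816 0.013936346070755723
[-0.7 -0.9 -0.1]
28.6583
```

View pics/w2.png

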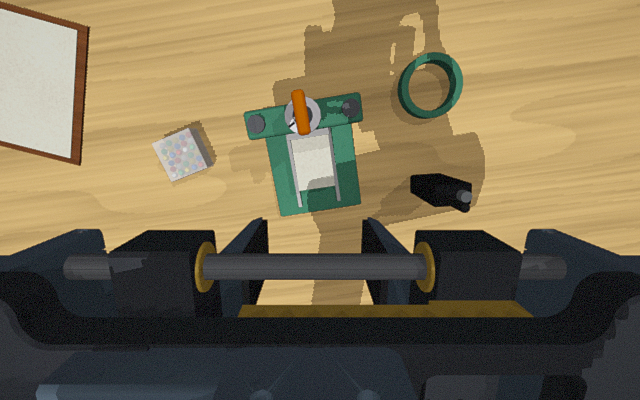

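The torque held at about 0.5 N m for the last 20°, so the clutch has slipped. The wing is at (301,115), the pads' near end is well inside the guides, and the bystanders stand undisturbed. I'll zoom in on the slip marks.

```bash
python3 - <<'E'
from h import *
im=cv2.imread("pics/w2.png");cv2.imwrite("pics/w2c.png",cv2.resize(im[80:220,240:370],None,fx=4.2,fy=4.2,interpolation=cv2.INTER_CUBIC))
E
```

```text
(no output)
```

View pics/w2c.png

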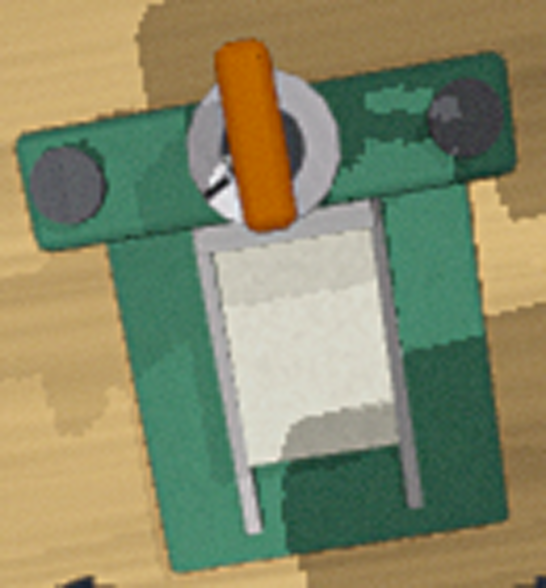

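The black collar mark at (215,185) and the white hub mark at about (225,170) are now offset clockwise, which fits the slip of about 0.33 rad I commanded. The pads are home and straight, so I'm handing in.

```bash
python3 -c "
from rig import arm
print(arm.sign_off(),arm.current_t())"
```

```text
the job is handed in; nothing more can be done
the job is handed in; nothing more can be done
```

The job is handed in with no verdict returned: the pads are pushed home and clamped, the clutch slipped by an estimated 0.33 rad (limit 0.8), and the radio, tape and pin box stand where they were in the last picture.

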